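# Check a processor's temperature in the burn-in box with a surface probe

### The job

The circuit board in the clear burn-in box is under test and its processor's temperature has to be checked. Fold the box's front door all the way down, take the probe thermometer from its rest and hold its sprung tip flat and square on the middle of the processor's metal lid, pressed lightly so that the spring is about half in, and keep it steady for two seconds; nothing of the robot may touch the board, and do not press hard. Then lay the probe back in its rest, nose pointing the same way as before, push the door fully shut, and leave the other things on the bench where they are.

Things in the scene. Friction and masses are not known exactly. Their poses are not given: they have to be found in the camera images.
- burnin: Burn-in box, fixed: grey base 240 deep (x) x 320 wide (y) x 90 mm high, above it a chamber of clear panels in an aluminium frame, 280 mm high over all, roof vented. Origin: centre of its footprint on the bench; x axis from front (door side) to back; front face at x -120 mm. Chamber floor 90 mm above the bench; doorway 290 mm wide, 92 to 265 mm above the bench, under a 15 mm top rail.
- door (a joint): Front door: clear framed pane 286 wide x 172 high x 8 mm thick, 0.4 kg, hinged at its lower edge. Rad: 0 shut (upright), 1.3 fully down (its stop, 15 degrees short of level: free edge 138 mm above the bench, 166 mm out). Damped, slightly stiff hinge: within 0.15 rad of shut it stays where left; past 0.25 it sinks slowly by itself (2 to 3 s) to its stop. Moving its free edge takes 2 to 5 N.
- door_hinge (a point): Point on the door's hinge line at mid width, 92 mm above the bench, in the front face of the box; axes as the burn-in box (x into the box). The shut door's outer face stands 8 mm in front of it.
- door_handle (a point): Middle of the door's bow handle: steel bar 120 mm long along the door's width, 10 mm in diameter, 150 mm from the hinge line, centre line 44 mm off the door's outer face, leaving a gap of 39 mm between bar and door, open from above. Moves with the door; with the door down the bar hangs below it.
- door_edge (a point): Middle of the door's free (upper) edge, 172 mm from the hinge line. Moves with the door. Beyond the handle's ends the outer face is bare for 80 mm to either side.
- board: Green circuit board 150 wide x 110 mm tall in a black stand fixed in the chamber, leaning back 35 degrees from upright, its parts facing the door and upward. Origin: centre of the stand's foot, on the chamber floor; x axis level, away from the door. Stand 98 deep x 160 wide; board's top edge 110 mm above the chamber floor.
- chip: The processor on that board: the largest part, a square bare-metal lid 40 x 40 mm, standing 6 mm above the board. Origin: centre of the lid's outer face. z axis: straight out of the lid (towards the door and 35 degrees upward); y axis: level, along the board's width. It lies about 40 to 55 mm behind the door's plane.
- probe: Cordless probe thermometer, 200 mm long, about 0.14 kg: grey handle 100 long x 26 wide x 24 mm high with flat sides and a small display on top, then a thin steel shaft (8 mm) with the sprung tip at its end. Origin: middle of the handle; x axis along the probe towards the tip, z axis up out of the display as it lies in the rest. The tip's face is 140 mm from the origin along x.
- probe_tip (a point): Centre of the flat face of the probe's tip, a copper disc 16 mm in diameter; axes as the probe's.
- tip (a joint): How far the probe's sprung tip is pushed in, in m: 0 free, 0.009 fully in. Spring 0.7 N per mm, so half in is about 3 N.
- rest: Probe rest, fixed: dark base 136 x 74 x 8 mm with two upright saddles 74 mm apart along x (10 mm thick), in which the handle lies level, the probe's origin 45 mm above the bench over the rest's origin, tip towards the rest's +x. Saddles are 33 mm wide inside with flared cheeks up to 57 mm above the bench; 64 mm of handle are free between them. Origin: centre of the base, on the bench.
- duster: Bystander: white air-duster can with a red nozzle, 60 mm in diameter, 195 mm high. Origin: under its centre.
- multimeter: Bystander: orange multimeter lying flat, 185 x 88 x 45 mm. Origin: under its centre.
- partsbox: Bystander: clear divided parts box, 130 x 90 x 30 mm. Origin: under its centre.
- driver: Bystander: screwdriver lying flat, 170 mm long, its handle towards -x.
- spool: Bystander: solder spool standing upright, 60 mm in diameter, 50 mm high. Origin: under its centre.
- flux: Bystander: small white bottle, 36 mm in diameter, 95 mm high. Origin: under its centre.
- tumbler: Bystander: steel tumbler, 76 mm in diameter, 110 mm high. Origin: under its centre.
Mind the look-alikes: they are no part of the job. Leave any green look-alike of the rest alone.

How it is judged (in metres and radians):
On the way, in this order (a step that is already met when the one before it is completed fails the run):
1. the front door is folded fully down (value of joint door above 1.2 rad), for 0.1 s.
2. the held probe's tip is pressed lightly (1.5 to 7.5 mm in) and square (within 0.2 rad) on the processor's lid, within 10 mm of its middle, and kept still for 1.5 s, door down (x of probe_tip in the frame of chip between -0.01 and 0.01 m and y of probe_tip in the frame of chip between -0.01 and 0.01 m and z of probe_tip in the frame of chip below 0.004 m and angle between the x axis of probe and the z axis of chip, either way round below 0.2 rad and value of joint tip between 0.0015 and 0.0075 m and linear speed of probe below 0.02 m/s and contact force between the fingers and probe above 2 N and value of joint door above 1.2 rad), for 1.5 s.
At the end, for the whole second after the job is handed in: The door is shut (within 0.04 rad); the probe lies at rest in both saddles of its rest, nose towards the rest's +x, its origin within 15 mm along and 8 mm across the rest's origin and 40 to 49 mm above the bench, its x axis within 0.12 rad of the rest's (value of joint door below 0.04 rad and x of probe in the frame of rest between -0.015 and 0.015 m and y of probe in the frame of rest between -0.008 and 0.008 m and z of probe in the frame of rest between 0.04 and 0.049 m and x of probe_tip in the frame of rest above 0.11 m and angle between the x axis of probe and the x axis of rest, either way round below 0.12 rad and linear speed of probe below 0.02 m/s); the robot touches nothing.
It fails at once if the probe is pressed or knocked against the board with more than 12 N (contact force between probe and board above 12 N).
It fails at once if the robot itself touches the board (contact force between any of the arm, the fingers and board above 0.5 N).
It fails at once if a bystander is moved by more than 30 mm (distance of any of duster, multimeter, partsbox, driver, spool, flux, tumbler from where it was at the start of the episode above 0.03 m).
It also fails if it takes over 72 s, if anything falls off the work surface, if the arm or the gripper's body presses on something with over 40 N, if the wrist force passes 120 N, or if a joint passes its speed limit or range.

### The arm

A 6-joint arm with a two-finger parallel gripper is mounted at the origin on the work surface. World frame = base frame: x ahead of the robot, y to its left, z up, the work surface at z = 0. Lengths are in m, angles in degrees, forces in N, time in s.
With the tool pointing down it reaches from about 0.35 to 1 m from the base axis. Payload 7.1 kg.
Tool frame: the origin (TCP) lies at the centre of the arm's flange, where the gripper is bolted on; the fingertips stand 173 mm ahead of it and the grasp point (between the pads) lies 155 mm ahead of it (manip.tips_ahead is the distance from the TCP to the fingertips, in m); z points along the fingers, y is the line along which they close (so a half turn about z gives the same grasp; the last joint's range is limited). The gripper opens to 85 mm and grips with 20 to 120 N. Pads are 22 mm wide; open, the fingers measure 114 mm over their backs; the gripper's body (76 mm by 85 mm) begins 54 mm behind the grasp point. The pads swing forward as they close: fully open they stand 13 mm farther back than shut.
Start: joints at [-74.37, 24.242, 93.386, -0, 62.372, -1.089], TCP at [0.18, -0.599, 0.405] pointing down, gripper open.
Joint ranges: [-172.04, 172.04], [-51.8, 120.97], [4.93, 147.93], [-75.15, 255.16], [6.16, 154.13], [-145.62, 145.62]. Speed limits (degrees/s): [136.94, 136.94, 172.46, 180, 180, 180].

### API

Orientations are given as a 3x3 rotation matrix whose columns are the frame's x, y, z axes.
In Python, from station import sensors, viewer, job, manip gives the robot as it stands.
- The arm moves only by the shell command python3 -m creep 'ROWS' [OPENING] [FORCE]. ROWS is JSON, a list of rows, each a list of 2 entries, a list of its own where there are three numbers: the shift along the tool's x, y, z in mm, then the turn, a rotation vector about the tool's x, y, z in rad. A call has 1 to 8 rows; each row shifts and turns the commanded pose from where the row before left it, along the tool's axes as they then stand; what a row does not reach is not made up. A row lasts 1/8 s, in which the tool goes at most 62.5 mm and 10.7 degrees, less where a joint would pass 70% of its speed; a pose out of reach is approached as far as the arm can. A call is refused whole if a number of a shift passes 62.5 or a number of a turn 0.188, either way. A call with a gripper value outside its range is refused whole. OPENING is the closure, from 0 (fully open) to 1 (shut), set as the call begins (- or left out, the last holds). The fingers move at their own pace and stop on an object; FORCE is the grip in N (left out, the last holds). Time passes only in rows, so rows that do not move let the fingers close. It gives the time, the measured TCP pose, the force, the opening and the grip force at its end, in the units of the state.
- sensors.sense(): the state, without advancing time (a new reading comes with each control period).
- viewer.get_image(name): name is "scene" or "top"; returns a dict with "image" (384x512x3 uint8, red, green, blue), "depth" (384x512 float32, m along the optical axis (not along the pixel's ray), 0 where there is no reading), "fov_y" (degrees; the focal length in pixels is half the picture's height over the tangent of half this angle, whatever the lens; pixels are square), "cx", "cy" (the principal point, pixels), "k1" (the pictures are not rectified: a ray, as slopes to the right and down, at radius r is drawn at 1 + k1 r^2 times it, then the intrinsics apply), "R" (3x3) and "t" (3): a world point X has camera coordinates R X + t. Camera axes: x right, y down, z forward; pixel columns grow to the right and rows downward; lengths in m; the calibration is good to about 2 mm. A picture is of the moment at which its call begins.
- job.finish_job(): hands the job in; it is judged then, once.
The state is a dict: "t": time; "joint_positions": joint angles; "qvel": joint speeds; "joint_torque": joint torques, N m; "ee_pos": TCP position; "ee_rot": TCP orientation; "wrist_force": force on the tool from outside, world axes, zero at the start; "torque": the same for the moment, N m; "width": finger opening in m; "grip_force": force on a finger pad.
Only numpy, scipy, OpenCV 4.12 (cv2) and the standard library are available. Lean on these libraries where they do the work, as an engineer would, in place of code of your own. Each camera call takes 0.05 s, during which the arm holds its last target. There are 200 camera calls.

## Working session

There is one attempt and no reset: what is moved stays moved. The work goes in short steps, Python scripts to look and compute and a shell command to move; the robot and the scene stay as the last step left them, time stands still between calls to the robot, and variables do not carry over. Pictures are saved under pics/ and viewed, at most 10 in all, crops included, and the job is handed in when it is done.

```bash
ls; mkdir -p pics; cat > h.py <<'E'
import numpy as np, cv2
from station import sensors, viewer, job, manip
def K(d):
    f=d["image"].shape[0]/2/np.tan(np.radians(d["fov_y"])/2)
    return f
def ray(d,u,v):
    f=K(d); xd=np.array([(u-d["cx"])/f,(v-d["cy"])/f]); x=xd.copy()
    for _ in range(20): x=xd/(1+d["k1"]*(x@x))
    R=np.array(d["R"]);t=np.array(d["t"])
    return -R.T@t, R.T@np.array([x[0],x[1],1.0])
def atdepth(d,u,v):
    o,r=ray(d,u,v); return o+r*d["depth"][int(round(v)),int(round(u))]
def atz(d,u,v,z):
    o,r=ray(d,u,v); return o+r*(z-o[2])/r[2]
def tri(d1,p1,d2,p2):
    o1,r1=ray(d1,*p1);o2,r2=ray(d2,*p2)
    A=np.stack([r1,-r2],1); s=np.linalg.lstsq(A,o2-o1,rcond=None)[0]
    a=o1+r1*s[0];b=o2+r2*s[1]; return (a+b)/2,np.linalg.norm(a-b)
def proj(d,X):
    c=np.array(d["R"])@np.array(X)+np.array(d["t"]); x=c[:2]/c[2]; x=x*(1+d["k1"]*(x@x)); return x*K(d)+[d["cx"],d["cy"]]
def grab(n):
    d=viewer.get_image(n); np.save(f"pics/{n}_last.npy",d,allow_pickle=True); return d
def load(n): return np.load(f"pics/{n}_last.npy",allow_pickle=True).item()
def save(d,name,box=None,s=1):
    im=d["image"][:,:,::-1]
    if box: im=im[box[1]:box[3],box[0]:box[2]]
    cv2.imwrite("pics/"+name,cv2.resize(im,None,fx=s,fy=s,interpolation=cv2.INTER_CUBIC))
E
python3 - <<'E'
from h import *
for n in("scene","top"):
    d=grab(n); save(d,n+"0.png",s=1.5); print(n,d["fov_y"],d["k1"],-np.array(d["R"]).T@d["t"],np.array(d["R"])[2])
print(sensors.sense(), manip.tips_ahead)
E
```

```text
pics
scene 45.66794865864898 -0.14735387847416015 [ 1.36602666 -0.63110984  1.65190947] [-0.45021308  0.34554342 -0.82335164]
top 51.21724532020561 -0.042887136294687295 [ 0.40032873 -0.01510652  1.49858621] [ 0.11600363 -0.00387648 -0.99324122]
{'t': 0.1, 'joint_positions': array([-7.43695462e+01,  2.42812909e+01,  9.34288387e+01,  4.89568957e-04,
        6.23701615e+01, -1.08990697e+00]), 'qvel': array([ 0.12633348, -0.1052366 , -0.1703533 ,  0.03952863,  0.00179472,
        0.0284798 ]), 'joint_torque': array([-5.43869555e-04, -5.58425474e+01, -2.82446069e+01, -4.36167522e-05,
        3.00546519e-03,  1.40735423e-05]), 'ee_pos': array([ 0.17975531, -0.59832192,  0.40399751]), 'ee_rot': array([[ 9.57721465e-01,  2.87696816e-01, -3.70276307e-04],
       [ 2.87697052e-01, -9.57720512e-01,  1.35156129e-03],
       [ 3.42186661e-05, -1.40094667e-03, -9.99999018e-01]]), 'wrist_force': array([ 0.03328433, -0.21535153,  0.80084411]), 'torque': array([-0.00085799,  0.01109995,  0.04322455]), 'grip_force': 0.0, 'width': 0.08508362884054649} 0.1734
```

View pics/scene0.png

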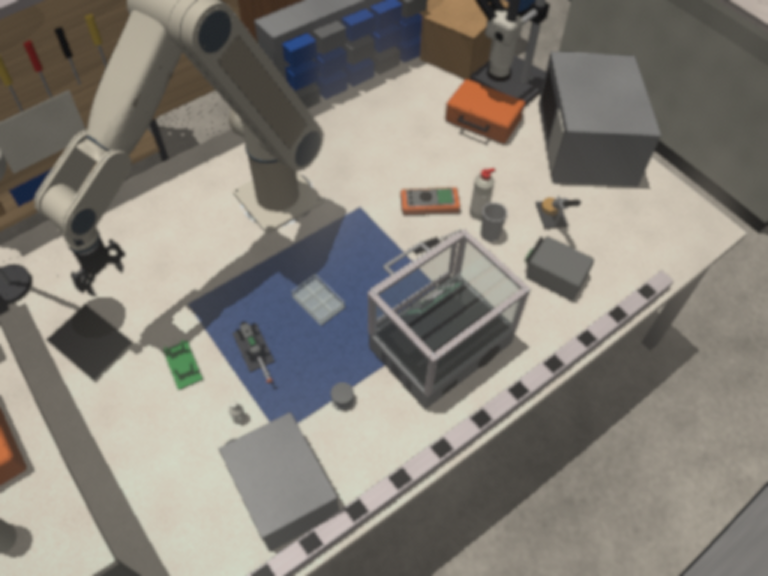

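View pics/top0.png

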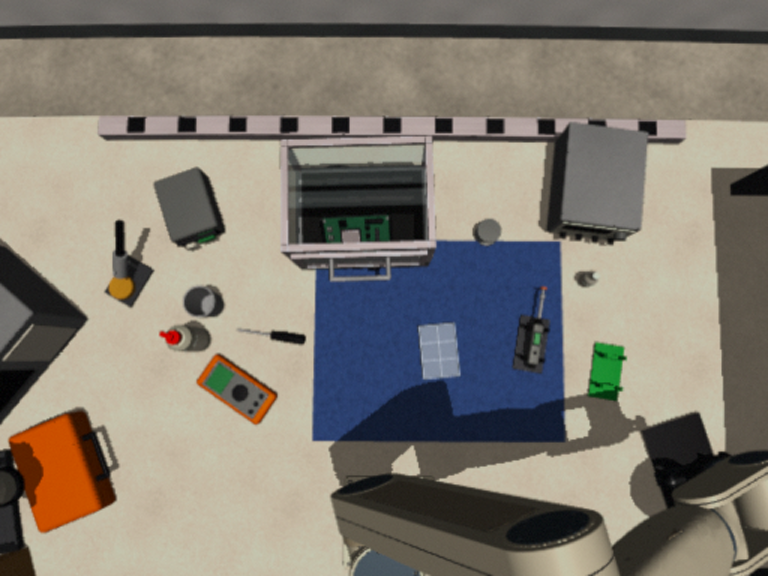

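```bash
python3 - <<'E'
from h import *
t=load("top");s=load("scene")
def c(d,x,y,w,h,k):return cv2.resize(d["image"][y:y+h,x:x+w,::-1],None,fx=k,fy=k,interpolation=cv2.INTER_CUBIC)
# A: top box 185..285 x 85..195, 4x -> 440x? ; 
A=c(t,185,85,110,110,4); B=c(t,330,180,45,75,5); 
M=np.zeros((450,780,3),np.uint8); M[:440,:440]=A; M[:375,450:675]=B
cv2.imwrite("pics/mt.png",M)
A=c(s,235,145,120,120,4); B=c(s,150,205,40,60,7)
M=np.zeros((490,780,3),np.uint8); M[:480,:480]=A; M[:420,490:770]=B
cv2.imwrite("pics/ms.png",M)
E
```

```text
(no output)
```

View pics/mt.png

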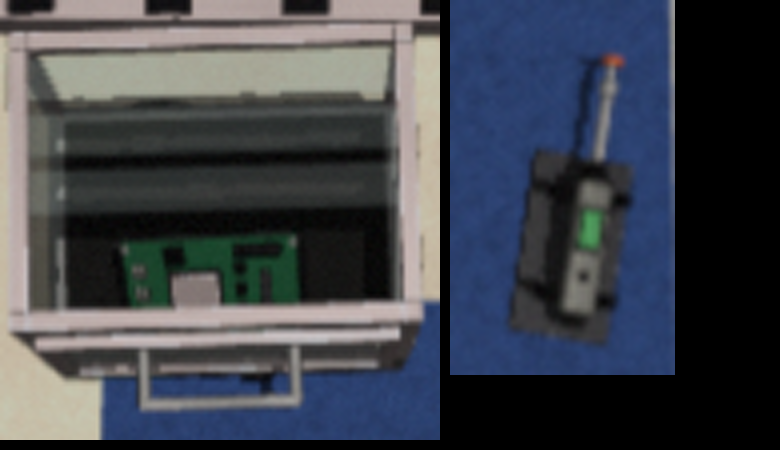

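View pics/ms.png

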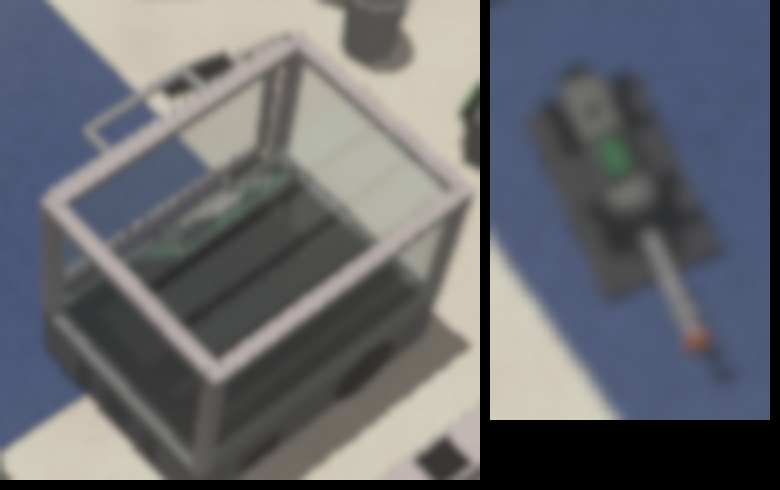

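```bash
python3 - <<'E'
from h import *
np.set_printoptions(precision=4,suppress=True)
t=load("top");s=load("scene")
T=lambda x,y:(185+x/4,85+y/4); S=lambda x,y:(235+x/4,145+y/4)
TP=lambda x,y:(330+(x-450)/5,180+y/5); SP=lambda x,y:(150+(x-490)/7,205+y/7)
for n,a,b in [("roof F+y",T(12,326),S(297,36)),("F-y",T(422,312),S(45,203)),("B-y",T(410,25),S(215,378)),("B+y",T(8,35),S(472,188)),("chip",T(196,291),S(210,208)),
 ("handle+y",T(143,407),S(190,65)),("handle-y",T(297,404),S(90,130)),
 ("tip",TP(612,61),SP(697,340)),("disp",TP(591,230),SP(617,156)),("rear",TP(575,312),SP(583,88)),("front handle",TP(596,182),SP(633,195))]:
    p,e=tri(t,a,s,b); print(n,p,"gap",round(e,4),"topdepth",atdepth(t,*a),"scd",atdepth(s,*b))
for n,a in [("restbase c1",TP(533,153)),("c2",TP(632,165)),("c3",TP(607,342)),("c4",TP(511,328))]: print(n,atz(t,*a,0.008))
for n,a in [("c1",SP(528,120)),("c2",SP(607,297)),("c3",SP(722,248))]: print(n,atz(s,*a,0.008))
E
```

```text
roof F+y [0.6136 0.2221 0.2691] gap 0.001 topdepth [0.6112 0.2193 0.2815] scd [0.6215 0.2139 0.2833]
F-y [ 0.6264 -0.095   0.2757] gap 0.0048 topdepth [ 0.6247 -0.0968  0.2784] scd [ 0.6316 -0.0958  0.283 ]
B-y [ 0.8574 -0.0858  0.2766] gap 0.005 topdepth [ 0.9464 -0.1024  0.034 ] scd [ 0.8601 -0.0852  0.2806]
B+y [0.8475 0.232  0.2732] gap 0.0017 topdepth [0.8445 0.2299 0.2801] scd [0.8493 0.2305 0.2771]
chip [0.6637 0.0856 0.1505] gap 0.0053 topdepth [0.6635 0.0873 0.1587] scd [0.7196 0.0253 0.2722]
handle+y [0.558  0.1276 0.2365] gap 0.0131 topdepth [0.5535 0.1212 0.2437] scd [0.4423 0.2462 0.0281]
handle-y [0.5607 0.004  0.2333] gap 0.0099 topdepth [ 0.5572 -0.0003  0.2393] scd [0.5706 0.0023 0.2466]
tip [ 0.5628 -0.3749  0.0405] gap 0.0049 topdepth [ 0.5597 -0.3731  0.0563] scd [ 0.5645 -0.3731  0.041 ]
disp [ 0.4396 -0.3528  0.052 ] gap 0.0082 topdepth [ 0.4371 -0.3545  0.0599] scd [ 0.4507 -0.3522  0.0666]
rear [ 0.3806 -0.343   0.0394] gap 0.0082 topdepth [ 0.3785 -0.3438  0.0515] scd [ 0.3927 -0.3426  0.0547]
front handle [ 0.4725 -0.3578  0.0585] gap 0.003 topdepth [ 0.4719 -0.3601  0.0543] scd [ 0.4735 -0.3567  0.0586]
restbase c1 [ 0.4956 -0.3243  0.008 ]
c2 [ 0.487  -0.3985  0.008 ]
c3 [ 0.3559 -0.3771  0.008 ]
c4 [ 0.3659 -0.3059  0.008 ]
c1 [ 0.3638 -0.3723  0.008 ]
c2 [ 0.4938 -0.3953  0.008 ]
c3 [ 0.5063 -0.3244  0.008 ]
```

```bash
cat >> h.py <<'E'
def cloud(d):
    f=K(d);H,W=d["depth"].shape;v,u=np.mgrid[:H,:W];xd=np.stack([(u-d["cx"])/f,(v-d["cy"])/f],-1);x=xd.copy()
    for _ in range(20): x=xd/(1+d["k1"]*(x**2).sum(-1,keepdims=True))
    P=np.concatenate([x,np.ones((H,W,1))],-1)*d["depth"][...,None]
    P=(P-np.array(d["t"]))@np.array(d["R"]); P[d["depth"]==0]=np.nan; return P
E
python3 - <<'E'
from h import *
np.set_printoptions(precision=4,suppress=True)
for n in("top","scene"):
    d=load(n);P=cloud(d);X,Y,Z=np.moveaxis(P,-1,0);I=d["image"].astype(int)
    m=(X>.53)&(X<.575)&(Y>.015)&(Y<.11)&(Z>.2)&(Z<.27); q=P[m]; print(n,"bar",m.sum(),np.median(q,0) if m.sum() else 0, np.polyfit(q[:,1],q[:,0],1))
    for a,b in((-.06,.0),(.12,.19)):
        pass
    m=(X>.60)&(X<.65)&(Y>-.06)&(Y<.19)&(Z>.27)&(Z<.29);print(" rail",m.sum(),np.percentile(X[m],[1,50,99]))
    m=(X>.36)&(X<.50)&(Y>-.42)&(Y<-.29)&(Z>.035)&(Z<.075); q=P[m];print(" handle",m.sum(),np.median(q,0),np.mean(q,0),np.percentile(q[:,2],[5,50,95]))
    if m.sum():
        c=q.mean(0);print(c,np.degrees(np.arctan2(*np.linalg.svd((q-c)[:,:2],full_matrices=False)[2][0][::-1])))
    m=(X>.50)&(X<.60)&(Y>-.42)&(Y<-.33)&(Z>.03)&(Z<.07);q=P[m];print(" shaft",m.sum(),q.mean(0),np.polyfit(q[:,0],q[:,1],1),q[:,0].max())
    b=(I.min(-1)>110)&(X>.62)&(X<.70)&(Y>.05)&(Y<.12)&(Z>.11)&(Z<.20);q=P[b];print(" chip",b.sum(),np.median(q,0) if b.sum() else 0)
    if b.sum(): print(q.min(0),q.max(0))
E
```

```text
top bar 94 [0.5567 0.0604 0.2451] [-0.0541  0.561 ]
 rail 430 [0.6091 0.6197 0.6306]
 handle 290 [ 0.43   -0.3503  0.0561] [ 0.4299 -0.3509  0.0552] [0.0445 0.0561 0.0624]
[ 0.4299 -0.3509  0.0552] 169.62558678284145
 shaft 47 [ 0.5345 -0.3697  0.0492] [-0.1756 -0.2758] 0.5653595597452641
 chip 102 [0.6609 0.0877 0.1586]
[0.6323 0.0504 0.1187] [0.6736 0.1197 0.1774]
scene bar 57 [0.5619 0.0618 0.2435] [-0.0451  0.565 ]
 rail 289 [0.6116 0.6259 0.6358]
 handle 211 [ 0.4373 -0.3512  0.0543] [ 0.4357 -0.3504  0.0533] [0.0384 0.0543 0.0614]
[ 0.4357 -0.3504  0.0533] -9.32880165549201
 shaft 44 [ 0.5406 -0.3688  0.0474] [-0.1667 -0.2786] 0.5707747930115346
 chip 0 0
```

```bash
cat >> h.py <<'E'
from scipy.spatial.transform import Rotation as Ro
def to(p,R):
    s=sensors.sense();A=np.array(s["ee_rot"]);R=np.array(R)
    print("shift mm tool-now",A.T@(np.array(p)-s["ee_pos"])*1e3,"shift in target axes",R.T@(np.array(p)-s["ee_pos"])*1e3,"turn",Ro.from_matrix(A.T@R).as_rotvec(),"pos",s["ee_pos"],"F",s["wrist_force"],"w",s["width"],"g",s["grip_force"],"t",s["t"])
def down(yaw,tilt=0):  # tool x fwd along yaw, tool z down, tilted forward by tilt deg
    return (Ro.from_euler('z',yaw,degrees=True)*Ro.from_euler('y',-tilt,degrees=True)).as_matrix()@np.diag([1,-1,-1.])
E
python3 -m creep '[[[0,0,-38],[0,0,0.125]],[[0,0,-38],[0,0,0.125]],[[31,-46,0],[0,0,0]],[[31,-46,0],[0,0,0]],[[31,-46,0],[0,0,0]],[[31,-46,0],[0,0,0]],[[31,-46,0],[0,0,0]],[[31,-46,0],[0,0,0]]]' 1 60
python3 -m creep '[[[31,-46,0],[0,0,0]],[[31,-46,0],[0,0,0]],[[31,-46,0],[0,0,0]],[[31,-46,0],[0,0,0]],[[31,-46,0],[0,0,0]],[[20,-30,0],[0,0,0]],[[0,0,0],[0,0,0]],[[0,0,0],[0,0,0]]]'
python3 - <<'E'
from h import *
np.set_printoptions(precision=4,suppress=True)
to([.585,.062,.48],down(2.4))
E
```

```text
t: 1.1
ee_pos: [0.3547, -0.3133, 0.4806]
ee_rot: [[0.999, 0.041, -0.0], [0.041, -0.999, 0.0], [0.0, -0.0, -1.0]]
wrist_force: [0.2, -0.8, 0.1]
width: -0.0001
grip_force: 0.0
t: 2.1
ee_pos: [0.5177, -0.0481, 0.4803]
ee_rot: [[0.999, 0.042, -0.001], [0.042, -0.999, -0.0], [-0.001, 0.0, -1.0]]
wrist_force: [-0.0, -0.6, -0.2]
width: -0.0
grip_force: 0.0
shift mm tool-now [  71.8459 -107.2142    0.2291] shift in target axes [  71.8156 -107.2342    0.3253] turn [0.0001 0.0011 0.0003] pos [ 0.5177 -0.0481  0.4803] F [-0.0183 -0.5598 -0.1691] w -1.4847366919123689e-05 g 0.0 t 2.1
```

```bash
python3 -m creep '[[[24,-36,0],[0,0,0]],[[24,-36,0],[0,0,0]],[[24,-36,0],[0,0,0]],[[0,0,30],[0,0,0]],[[0,0,0],[0,0,0]]]'
python3 - <<'E'
from h import *
np.set_printoptions(precision=4,suppress=True)
to([.585,.062,.395],down(2.4))
s=sensors.sense();tip=s["ee_pos"]+.1734*np.array(s["ee_rot"])[:,2]
M=[]
for n in("top","scene"):
    d=grab(n);p=proj(d,tip);print(n,p,"bar proj",proj(d,[.56,.062,.242]))
    im=d["image"].copy()
    x,y=np.round(p).astype(int);c=im[max(0,y-48):y+48,x-48:x+48,::-1];c=cv2.resize(c,(384,384),interpolation=cv2.INTER_CUBIC);cv2.drawMarker(c,(int((p[0]-x+48)*4),int((p[1]-y+48)*4)),(0,0,255),0,12);M.append(c)
cv2.imwrite("pics/g.png",np.hstack(M))
E
```

```text
t: 2.72
ee_pos: [0.5846, 0.062, 0.4485]
ee_rot: [[0.999, 0.041, -0.005], [0.041, -0.999, -0.001], [-0.005, 0.0, -1.0]]
wrist_force: [0.1, -0.3, 1.0]
width: 0.0
grip_force: 0.0
shift mm tool-now [ 0.6973 -0.0222 53.5327] shift in target axes [ 0.4141  0.0029 53.5357] turn [ 0.0005  0.0053 -0.001 ] pos [0.5846 0.062  0.4485] F [ 0.1234 -0.316   1.0203] w 4.21671841033857e-05 g 0.0 t 2.725
top [239.061  175.9377] bar proj [239.5561 184.903 ]
scene [272.2273 167.7143] bar proj [268.098  168.9471]
```

View pics/g.png

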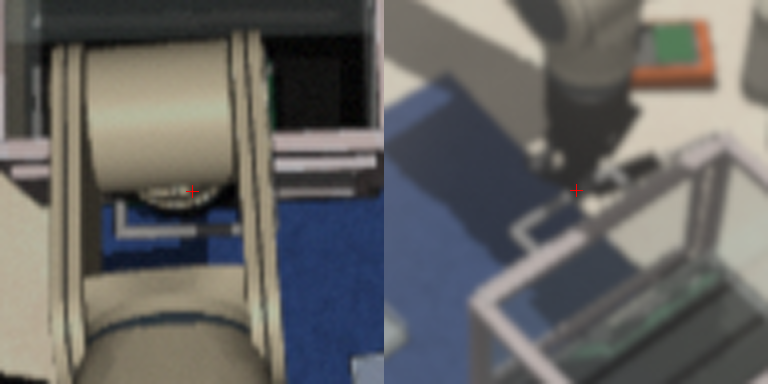

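The top view is blocked by the arm. In the scene view the shut fingertips sit about at (577,190), next to the bar and on my mark. I'll descend into the gap.

```bash
python3 -m creep '[[[0,0,14],[0,0,0]],[[0,0,14],[0,0,0]],[[0,0,8],[0,0,0]],[[0,0,0],[0,0,0]]]'
python3 -m creep '[[[0,0,10],[0,0,0]],[[0,0,8],[0,0,0]],[[0,0,0],[0,0,0]]]'
```

```text
t: 3.32
ee_pos: [0.5853, 0.0629, 0.4137]
ee_rot: [[0.999, 0.042, -0.002], [0.042, -0.999, -0.0], [-0.002, 0.0, -1.0]]
wrist_force: [0.1, 0.9, 0.9]
width: -0.0
grip_force: 0.0
t: 3.7
ee_pos: [0.5853, 0.063, 0.3958]
ee_rot: [[0.999, 0.042, -0.002], [0.042, -0.999, -0.0], [-0.002, 0.0, -1.0]]
wrist_force: [0.7, 0.1, 0.3]
width: -0.0001
grip_force: 0.0
```

```bash
python3 -m creep '[[[-12,0,0],[0,0,0]],[[-12,0,2],[0,0,0]],[[-12,0,3],[0,0,0]],[[-12,0,5],[0,0,0]],[[-12,0,6],[0,0,0]],[[-10,0,6],[0,0,0]],[[0,0,0],[0,0,0]]]'
python3 - <<'E'
from h import *
np.set_printoptions(precision=4,suppress=True)
d=grab("scene");save(d,"o1.png",(210,110,340,210),5)
E
```

```text
t: 4.58
ee_pos: [0.5143, 0.06, 0.3739]
ee_rot: [[0.999, 0.042, -0.003], [0.042, -0.999, -0.0], [-0.003, 0.0, -1.0]]
wrist_force: [-1.9, -0.8, 0.3]
width: -0.0002
grip_force: 0.8
```

View pics/o1.png

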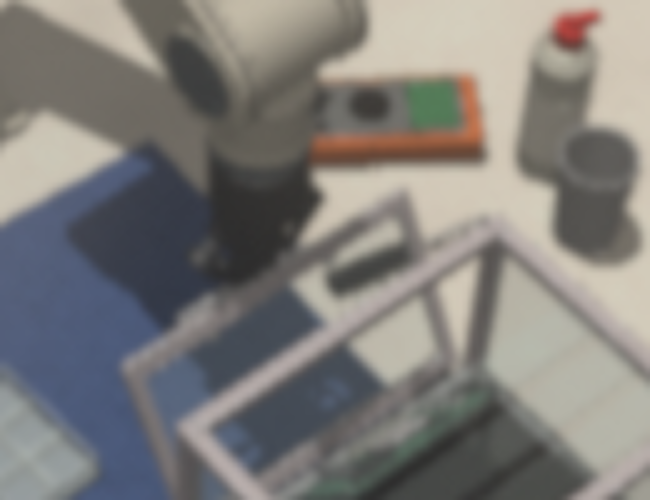

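The door's top edge, running from (130,365) to (400,190), is well out from the frame at about 0.4 rad. Now I'll slip the fingers out upward.

```bash
python3 -m creep '[[[-18,0,-45],[0,0,0]],[[-24,0,-45],[0,0,0]],[[-10,0,-55],[0,0,0]],[[0,40,0],[0,0,0]],[[0,50,0],[0,0,0]],[[0,50,0],[0,0,0]],[[0,50,0],[0,0,0]],[[0,50,0],[0,0,0]]]'
python3 - <<'E'
from h import *
np.set_printoptions(precision=4,suppress=True)
Rg=down(-9.9,35)
to(np.array([.430,-.351,.050])-.155*Rg[:,2]-.12*Rg[:,2],Rg)
E
```

```text
t: 5.62
ee_pos: [0.4739, -0.1837, 0.5203]
ee_rot: [[0.999, 0.042, 0.001], [0.042, -0.999, -0.0], [0.001, 0.0, -1.0]]
wrist_force: [2.0, 0.6, -0.4]
width: 0.0001
grip_force: 0.0
shift mm tool-now [-205.2242  131.5962  244.8167] shift in target axes [-281.5796  172.3091  101.9423] turn [-0.0652  0.6072  0.2079] pos [ 0.4739 -0.1837  0.5203] F [ 1.9609  0.6105 -0.3874] w 0.00014194093070319286 g 0.0 t 5.625
```

```bash
python3 -m creep '[[[0,30,0],[-0.016,0.152,0.052]],[[0,30,0],[-0.016,0.152,0.052]],[[0,20,0],[-0.016,0.152,0.052]],[[0,20,0],[-0.016,0.152,0.052]],[[0,0,0],[0,0,0]]]' 0
python3 - <<'E'
from h import *
np.set_printoptions(precision=4,suppress=True)
Rg=down(-9.9,35)
to(np.array([.430,-.351,.150])-.155*Rg[:,2],Rg)
E
```

```text
t: 6.25
ee_pos: [0.4704, -0.2827, 0.5206]
ee_rot: [[0.807, -0.174, 0.564], [-0.143, -0.985, -0.098], [0.573, -0.002, -0.82]]
wrist_force: [-0.7, -0.4, -0.7]
width: 0.0854
grip_force: 0.0
shift mm tool-now [-235.2516   74.7962  132.701 ] shift in target axes [-235.5422   74.1877  132.5269] turn [-0.0002  0.0008 -0.0025] pos [ 0.4704 -0.2827  0.5206] F [-0.7452 -0.4198 -0.6751] w 0.08541130214237946 g 0.0 t 6.25
```

```bash
python3 -m creep '[[[-39,12,22],[0,0,0]],[[-39,12,22],[0,0,0]],[[-39,12,22],[0,0,0]],[[-39,12,22],[0,0,0]],[[-39,12,22],[0,0,0]],[[-39,13,22],[0,0,0]],[[0,0,0],[0,0,0]],[[0,0,0],[0,0,0]]]'
python3 - <<'E'
from h import *
np.set_printoptions(precision=4,suppress=True)
Rg=down(-9.9,35)
to(np.array([.430,-.351,.150])-.155*Rg[:,2],Rg)
to(np.array([.430,-.351,.050])-.155*Rg[:,2],Rg)
M=[]
d=grab("top");save(d,"t2.png",(170,60,400,280),2.5)
d=grab("scene");save(d,"s2.png",(110,150,350,290),3.2)
P=cloud(load("top"));X,Y,Z=np.moveaxis(P,-1,0)
s=sensors.sense();print(proj(load("top"),[.43,-.351,.057]),proj(load("scene"),[.43,-.351,.057]))
E
```

```text
t: 7.25
ee_pos: [0.3465, -0.3331, 0.2814]
ee_rot: [[0.806, -0.17, 0.566], [-0.141, -0.985, -0.096], [0.574, -0.003, -0.819]]
wrist_force: [0.6, 0.6, 1.4]
width: 0.0851
grip_force: 0.0
shift mm tool-now [-5.4223  3.2937  1.5456] shift in target axes [-5.4211  3.2888  1.5606] turn [-0.0032 -0.0008  0.    ] pos [ 0.3465 -0.3331  0.2814] F [0.5884 0.6265 1.4314] w 0.0851453544467669 g 0.0 t 7.25
shift mm tool-now [-62.8462   3.557   83.4139] shift in target axes [-62.7787   3.2888  83.4758] turn [-0.0032 -0.0008  0.    ] pos [ 0.3465 -0.3331  0.2814] F [0.5884 0.6265 1.4314] w 0.0851453544467669 g 0.0 t 7.25
[357.0923 228.0057] [166.1128 224.7146]
```

View pics/t2.png

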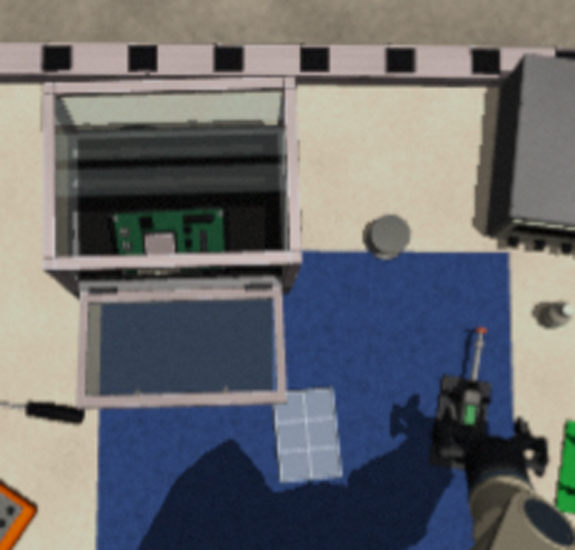

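View pics/s2.png

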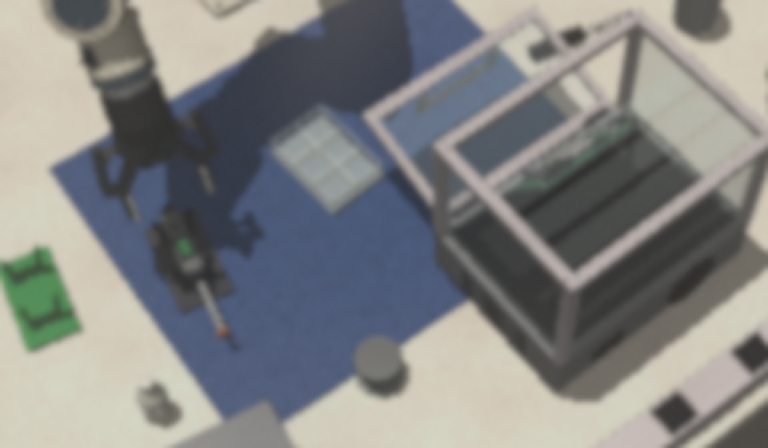

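The top view shows the door folded down, with its free edge at about (180,400) px in the crop. The lid's upper edge is at (145–176,234), and the open gripper hovers over the dark rest at (465,420). The scene view shows the fingers straddling the handle at about (185,225). I'll descend.

```bash
python3 -m creep '[[[-12,0.6,16],[0,0,0]],[[-12,0.6,16],[0,0,0]],[[-12,0.6,16],[0,0,0]],[[-12,0.6,16],[0,0,0]],[[-6,0.5,9],[0,0,0]],[[0,0,0],[0,0,0]]]'
python3 - <<'E'
from h import *
np.set_printoptions(precision=4,suppress=True)
Rg=down(-9.9,35)
to(np.array([.430,-.351,.050])-.155*Rg[:,2],Rg)
E
```

```text
t: 8.1
ee_pos: [0.3434, -0.3352, 0.1902]
ee_rot: [[0.807, -0.17, 0.566], [-0.14, -0.985, -0.096], [0.574, -0.002, -0.819]]
wrist_force: [0.1, -0.2, 0.9]
width: 0.0854
grip_force: 0.0
shift mm tool-now [-8.2993  0.6836 10.3554] shift in target axes [-8.2901  0.6629 10.3641] turn [-0.0024 -0.0009  0.0006] pos [ 0.3434 -0.3352  0.1902] F [ 0.1244 -0.2061  0.8583] w 0.08544942911773089 g 0.0 t 8.1
```

```bash
python3 -m creep '[[[-3,0.3,5],[0,0,0]],[[-3,0.3,5],[0,0,0]],[[0,0,0],[0,0,0]]]'
python3 -m creep '[[[0,0,0],[0,0,0]],[[0,0,0],[0,0,0]],[[0,0,0],[0,0,0]],[[0,0,0],[0,0,0]],[[0,0,0],[0,0,0]],[[0,0,0],[0,0,0]]]' 1 60
python3 - <<'E'
from h import *
np.set_printoptions(precision=4,suppress=True)
s=sensors.sense();R=s["ee_rot"];print(s["ee_pos"]+.155*R[:,2],s["wrist_force"],s["width"],s["grip_force"],s["torque"])
# chip estimates
for n in("top",):
    d=load(n);P=cloud(d);X,Y,Z=np.moveaxis(P,-1,0);I=d["image"].astype(int)
    for v in range(148,176):
        print(v,' '.join(f"{I[v,u].mean():.0f}" for u in range(222,248,2)),P[v,234])
E
```

```text
t: 8.48
ee_pos: [0.3432, -0.3359, 0.1779]
ee_rot: [[0.807, -0.171, 0.565], [-0.141, -0.985, -0.097], [0.573, -0.002, -0.819]]
wrist_force: [-0.6, -0.1, 0.7]
width: 0.0855
grip_force: 0.0
t: 9.22
ee_pos: [0.3431, -0.3358, 0.1783]
ee_rot: [[0.807, -0.171, 0.565], [-0.141, -0.985, -0.097], [0.573, -0.002, -0.819]]
wrist_force: [-2.5, 0.5, 4.8]
width: 0.0249
grip_force: 59.2
[ 0.4307 -0.3508  0.0513] [-2.4574  0.5058  4.8253] 0.02488367912142522 59.20291364192963 [0.0538 0.1952 0.0491]
148 48 48 14 11 14 46 49 50 49 48 44 14 15 [0.6905 0.0854 0.1892]
149 47 47 16 9 15 47 49 49 49 50 45 19 25 [0.687  0.0853 0.1898]
150 48 47 17 10 14 44 48 49 47 47 44 22 31 [0.6855 0.086  0.181 ]
151 48 49 25 22 25 42 45 43 41 46 46 13 28 [0.6825 0.086  0.1792]
152 47 48 34 30 33 40 39 40 42 41 47 16 28 [0.6808 0.0866 0.1709]
153 49 48 38 49 70 86 85 94 93 32 47 27 38 [0.6759 0.086  0.1782]
154 47 49 40 93 115 131 129 140 131 34 48 36 42 [0.6742 0.0866 0.1699]
155 46 45 39 117 127 127 127 129 123 37 49 31 37 [0.6703 0.0864 0.1721]
156 46 48 45 122 128 126 126 126 123 37 45 18 22 [0.6681 0.0868 0.1661]
157
[... 697 characters left out ...]
9 158 156 161 162 135 126 129 120 [0.6133 0.0774 0.2829]
167 67 68 77 77 83 80 77 88 87 77 54 49 44 [0.612  0.0781 0.2723]
168 25 34 76 72 75 95 82 83 65 59 34 27 24 [0.6344 0.0895 0.1221]
169 22 33 61 56 59 102 81 73 48 33 30 27 26 [0.6319 0.0899 0.1164]
170 23 28 33 26 33 43 35 34 31 28 29 25 28 [0.6319 0.0915 0.0945]
171 35 48 45 60 64 65 61 64 78 80 80 81 81 [0.6294 0.0919 0.0879]
172 86 98 96 109 108 109 109 108 126 124 126 127 127 [0.626  0.092  0.0868]
173 126 129 125 130 127 129 128 129 129 130 131 132 130 [0.6211 0.0913 0.0951]
174 130 130 128 129 126 129 127 125 126 126 129 130 128 [0.6183 0.0916 0.0898]
175 122 118 124 124 119 128 129 129 122 139 144 142 137 [0.6151 0.0917 0.0875]
```

```bash
python3 -m creep '[[[6,0,-8],[0,0,0]],[[12,0,-17],[0,0,0]],[[20,0,-29],[0,0,0]],[[23,0,-33],[0,0,0]],[[23,0,-33],[0,0,0]],[[23,0,-33],[0,0,0]],[[20,0,-29],[0,0,0]],[[0,0,0],[0,0,0]]]'
cat > tgt.py <<'E'
from h import *
np.set_printoptions(precision=4,suppress=True)
R0=np.array([[0.807,-0.171,0.565],[-0.141,-0.985,-0.097],[0.573,-0.002,-0.819]]);p0=np.array([.3431,-.3358,.1783])
C=np.array([.6655,.089,.1635]); T0=np.array([.568,-.3747,.045])
yaw=np.radians(2.4); n=np.array([-np.cos(np.radians(35))*np.cos(yaw),-np.cos(np.radians(35))*np.sin(yaw),np.sin(np.radians(35))])
tipT=R0.T@(T0-p0); axT=R0.T@np.array([np.cos(np.radians(9.9)),-np.sin(np.radians(9.9)),0])
Rt=down(2.4,0)
def goal(off): return C+off*n-Rt@tipT
def tipnow():
    s=sensors.sense();R=np.array(s["ee_rot"]);return s["ee_pos"]+R@tipT,R@axT
E
python3 - <<'E'
from tgt import *
print("tipT",tipT,"axT",axT,"axis after",Rt@axT,"-n",-n,goal(0))
to(goal(.1),Rt); print(tipnow())
E
```

```text
t: 10.22
ee_pos: [0.3432, -0.3366, 0.4025]
ee_rot: [[0.805, -0.171, 0.568], [-0.139, -0.985, -0.1], [0.576, 0.002, -0.817]]
wrist_force: [-0.5, -0.4, -2.0]
width: 0.0248
grip_force: 59.0
tipT [0.1106 0.0001 0.24  ] axT [0.8192 0.0009 0.5733] axis after [ 0.8185  0.0334 -0.5733] -n [ 0.8184  0.0343 -0.5736] [0.555  0.0845 0.4035]
shift mm tool-now [  80.4339 -433.6668  -15.7863] shift in target axes [ 147.3539 -411.9016  -58.3919] turn [ 0.0676 -0.6118 -0.2064] pos [ 0.3432 -0.3366  0.4025] F [-0.4771 -0.3772 -1.9558] w 0.024841826645696365 g 58.97176802158356 t 10.225
(array([ 0.5685, -0.3761,  0.2701]), array([ 0.985 , -0.1719,  0.0038]))
```

```bash
python3 -m creep '[[[0,-10,-15],[0.017,-0.153,-0.052]],[[0,-20,-15],[0.017,-0.153,-0.052]],[[0,-20,-15],[0.017,-0.153,-0.052]],[[0,-20,-15],[0.017,-0.153,-0.052]],[[0,0,0],[0,0,0]]]'
python3 - <<'E'
from tgt import *
to(goal(.1),Rt); print(tipnow())
E
```

```text
t: 10.85
ee_pos: [0.3275, -0.2633, 0.4525]
ee_rot: [[0.999, 0.044, 0.01], [0.044, -0.999, 0.007], [0.01, -0.006, -1.0]]
wrist_force: [0.4, -0.2, -1.5]
width: 0.025
grip_force: 59.2
shift mm tool-now [ 160.716 -337.608   -4.662] shift in target axes [ 159.9103 -337.9189   -8.3678] turn [-0.0062 -0.0101  0.0022] pos [ 0.3275 -0.2633  0.4525] F [ 0.4071 -0.2059 -1.5101] w 0.024969770131568796 g 59.16870653629303 t 10.85
(array([ 0.4404, -0.2569,  0.2136]), array([ 0.824,  0.039, -0.565]))
```

```bash
python3 -m creep '[[[18,-38,-2],[0,0,0]],[[18,-38,-1],[0,0,0]],[[18,-38,-1],[0,0,0]],[[18,-38,-1],[0,0,0]],[[18,-38,-1],[0,0,0]],[[18,-38,-1],[0,0,0]],[[18,-38,0],[0,0,0]],[[18,-38,0],[0,0,0]]]'
python3 -m creep '[[[16,-34,0],[0,0,0]],[[0,0,0],[0,0,0]],[[0,0,0],[0,0,0]],[[0,0,0],[0,0,0]]]'
python3 - <<'E'
from tgt import *
to(goal(.1),Rt); print(tipnow())
s=grab("scene");t=grab("top");tp=tipnow()[0]
M=[]
for d in(t,s):
    print(proj(d,tp),proj(d,C))
    p=proj(d,tp);x,y=np.round(p).astype(int);c=cv2.resize(d["image"][y-40:y+40,x-40:x+40,::-1],(400,400),interpolation=cv2.INTER_CUBIC)
    q=((p-[x,y]+40.5)*5).astype(int);cv2.drawMarker(c,tuple(map(int,q)),(0,0,255),1,8);q=((proj(d,C)-[x,y]+40.5)*5).astype(int);cv2.drawMarker(c,tuple(map(int,q)),(255,0,255),1,8);M.append(c)
cv2.imwrite("pics/st.png",np.hstack(M))
E
```

```text
t: 11.85
ee_pos: [0.4589, 0.0465, 0.4612]
ee_rot: [[0.999, 0.041, 0.009], [0.041, -0.999, 0.008], [0.01, -0.007, -1.0]]
wrist_force: [1.0, -0.6, -0.7]
width: 0.0251
grip_force: 59.4
t: 12.35
ee_pos: [0.4727, 0.0791, 0.4626]
ee_rot: [[0.999, 0.04, 0.009], [0.04, -0.999, 0.006], [0.009, -0.005, -1.0]]
wrist_force: [-1.0, -0.2, -1.5]
width: 0.0249
grip_force: 59.5
shift mm tool-now [ 0.5376 -1.8962  1.7642] shift in target axes [ 0.5576 -1.9041  1.7494] turn [-0.0052 -0.009  -0.0022] pos [0.4727 0.0791 0.4626] F [-0.9689 -0.2193 -1.4857] w 0.024897628701327848 g 59.45957601070404 t 12.35
(array([0.5853, 0.0847, 0.2236]), array([ 0.8236,  0.0348, -0.5658]))
[232.9094 177.6627] [233.3908 156.8936]
[276.5903 173.126 ] [289.3489 194.9353]
```

View pics/st.png

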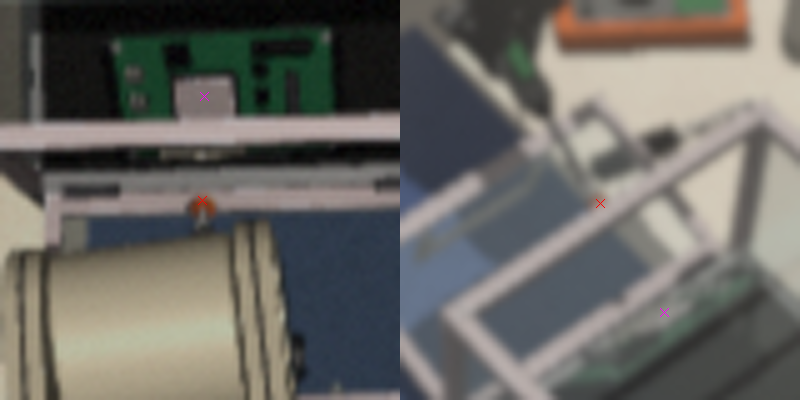

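The copper tip is at (202,207) in the top crop, lined up with the lid at (206,~98). My prediction for the tip is within 1.2 px. I'll compare with the lid edge and then insert.

```bash
python3 - <<'E'
from tgt import *
t=load("top");tp,ax=tipnow()
o=np.round(proj(t,tp))
up=np.array([.574,.02,.819]);ly=np.array([-np.sin(yaw),np.cos(yaw),0])
for k in(-.02,.02): print((proj(t,C+.02*up+k*ly)-o+40.5)*5)
for dx in(-.003,0,.003): print(dx,(proj(t,tp+[dx,0,0])-o+40.5)*5,(proj(t,C+.02*up+[dx,0,0])-o+40.5)*5)
to(goal(.015),Rt)
E
```

```text
[232.1229  74.2887]
[172.4693  76.387 ]
-0.003 [201.9754 205.4352] [202.2247  79.7328]
0 [202.0471 200.8136] [202.2954  75.3361]
0.003 [202.119  196.1945] [202.3662  70.9419]
shift mm tool-now [69.5849 -1.7258 51.6971] shift in target axes [70.0933 -1.8264 51.0021] turn [-0.005  -0.0098 -0.0022] pos [0.4728 0.0792 0.4631] F [-0.1471 -0.5357 -1.4362] w 0.024859090597208935 g 59.460235834121704 t 12.45
```

```bash
python3 -m creep '[[[0,0,0],[-0.005,-0.01,0]],[[12,0,8],[0,0,0]],[[12,0,9],[0,0,0]],[[12,0,9],[0,0,0]],[[12,0,9],[0,0,0]],[[12,0,8],[0,0,0]],[[10,0.2,8],[0,0,0]],[[0,0,0],[0,0,0]]]'
python3 - <<'E'
from tgt import *
C[1]=.087
to(goal(.0),Rt); print(tipnow())
E
```

```text
t: 13.45
ee_pos: [0.5434, 0.0827, 0.4114]
ee_rot: [[0.999, 0.041, -0.001], [0.041, -0.999, -0.001], [-0.001, 0.0, -1.0]]
wrist_force: [-0.7, 0.1, -2.1]
width: 0.0251
grip_force: 59.4
shift mm tool-now [11.5955  0.6558  7.8792] shift in target axes [11.5835  0.6712  7.8956] turn [ 0.0005  0.0014 -0.001 ] pos [0.5434 0.0827 0.4114] F [-0.708   0.0959 -2.1391] w 0.02505365526346277 g 59.437825083732605 t 13.45
(array([0.6536, 0.0869, 0.1712]), array([ 0.8178,  0.0323, -0.5744]))
```

```bash
cat >> tgt.py <<'E'
def avg(k=8):
    L=[]
    for _ in range(k): viewer.get_image("top");L.append(sensors.sense()["wrist_force"])
    L=np.array(L);print("axial",(L@n).mean(),"+-",(L@n).std()/k**.5,"F",L.mean(0),"tip",tipnow()[0],"t",sensors.sense()["t"])
E
python3 -c "from tgt import *;avg()"
python3 -m creep '[[[3.3,0.2,2.3],[0,0,0]],[[3.3,0.2,2.3],[0,0,0]],[[0,0,0],[0,0,0]]]'
python3 -c "from tgt import *;avg(5)"
python3 -m creep '[[[1.7,0.2,1.1],[0,0,0]],[[0,0,0],[0,0,0]]]'
python3 -c "from tgt import *;avg(5)"
```

```text
axial -0.77720795478633 +- 0.09461892059423212 F [ 0.1046  0.1895 -1.1944] tip [0.6534 0.0871 0.1727] t 13.85
t: 14.22
ee_pos: [0.5497, 0.0825, 0.4074]
ee_rot: [[0.999, 0.041, -0.001], [0.041, -0.999, -0.0], [-0.001, 0.0, -1.0]]
wrist_force: [-0.2, -0.5, -1.3]
width: 0.0253
grip_force: 59.4
axial -0.7277209104460756 +- 0.10171875921974403 F [-0.0578 -0.001  -1.3513] tip [0.66   0.0869 0.1677] t 14.475
t: 14.72
ee_pos: [0.5513, 0.0824, 0.4065]
ee_rot: [[0.999, 0.041, -0.0], [0.041, -0.999, -0.0], [-0.0, 0.0, -1.0]]
wrist_force: [-0.3, 0.0, -0.7]
width: 0.0248
grip_force: 59.4
axial -0.6296616159786698 +- 0.1239915666630859 F [ 0.0596  0.2686 -0.9967] tip [0.6617 0.0868 0.1665] t 14.975
```

```bash
for i in 1; do :; done
python3 -m creep '[[[1.7,0,1.2],[0,0,0]],[[0,0,0],[0,0,0]]]' | head -1
python3 -c "from tgt import *;avg(5)"
python3 -m creep '[[[1.7,0,1.2],[0,0,0]],[[0,0,0],[0,0,0]]]' | head -1
python3 -c "from tgt import *;avg(5)"
```

```text
t: 15.22
axial -0.741934023550019 +- 0.20732747532806736 F [-0.1571 -0.0154 -1.5187] tip [0.6634 0.0868 0.1653] t 15.475
t: 15.72
axial -0.39465721954479305 +- 0.09290927616240172 F [-0.3279 -0.062  -1.1596] tip [0.6651 0.0869 0.1641] t 15.975
```

```bash
python3 -m creep '[[[1.7,0,1.2],[0,0,0]],[[0,0,0],[0,0,0]]]' | head -1
python3 -c "from tgt import *;avg(5)"
```

```text
t: 16.23
axial -1.1239170072618223 +- 0.12965577045014146 F [ 0.2488 -0.2331 -1.6184] tip [0.6668 0.0869 0.1629] t 16.475
```

```bash
python3 -m creep '[[[1.7,0,1.2],[0,0,0]],[[0,0,0],[0,0,0]]]' | head -1
python3 -c "from tgt import *;avg(5)"
python3 -m creep '[[[1.3,0,0.9],[0,0,0]],[[0,0,0],[0,0,0]]]' | head -1
python3 -c "from tgt import *;avg(6)"
```

```text
t: 16.73
axial 0.19123713815573362 +- 0.2667560692712738 F [-0.4972  0.2299 -0.3623] tip [0.6684 0.087  0.1617] t 16.975
t: 17.23
axial 1.2712323615404486 +- 0.31214163395264793 F [-1.5159  0.2071  0.0657] tip [0.6697 0.087  0.1608] t 17.525
```

```bash
python3 -m creep '[[[1.3,0,0.9],[0,0,0]],[[0,0,0],[0,0,0]]]' | head -1
python3 -c "from tgt import *;avg(6)"
```

```text
t: 17.77
axial 2.4823313491666146 +- 0.08621156020175282 F [-2.342  -0.2392  0.9717] tip [0.671  0.0871 0.1599] t 18.075
```

```bash
python3 - <<'E'
from tgt import *
avg(20)
d=grab("top");I=d["image"].astype(int)
for v in range(148,163): print(v,' '.join("%3d/%-3d"%(I[v,u,0],I[v,u,2]) for u in range(225,243)))
print(proj(d,tipnow()[0]))
E
```

```text
axial 2.2436786230382366 +- 0.09834516386849627 F [-2.2204 -0.1012  0.7374] tip [0.6711 0.0871 0.1599] t 19.075
148  19/26   10/12   11/10    7/10   10/9    11/16   20/34   21/37   22/39   23/42   23/40   24/40   23/40   26/42   22/38   26/42   25/41   24/37 
149  21/31   12/15    8/10   10/10    8/10   12/12   20/29   26/40   26/41   23/39   24/41   22/39   25/41   24/40   24/40   35/43   42/46   42/44 
150  21/33   12/14    6/10    6/10   13/16    8/11   16/24   23/38   23/40   24/41   22/41   23/39   24/40   22/39   35/46   67/58   77/63   73/58 
151  23/39   15/20   15/17   17/21   12/18   17/21   22/29   28/41   30/41   32/40   36/43   37/43   41/44   43/46   43/45   98/77  103/81   99/78 
152  31/40   30/35   27/27   31/29   38/36   50/45   53/48   53/49   60/54   62/54   67/57   70/61   75/61   70/59   53/45  110/87  116/92  110/87 
153  61/53   64/54   62/51   67/53   77/60   86/69   92/73   91/71   94/75   98/75   99/78  101/80  101/80   98/75   72/57  120/95  127/98  120/95 
154  96/76   99/76  101/79  103/79  103/80  106/83  110/85  112/87  111/85  114/89  118/92  116/89  
[... 551 characters left out ...]
 152/120 150/117 153/120 153/121 151/118 152/120 149/115  96/76   85/66  145/115 143/114
159 150/117 151/118 153/120 151/120 157/123 155/122 154/123 156/123 156/123 157/122 156/121 157/122 157/123 153/121 112/88   82/63  144/114 145/114
160 157/123 157/124 156/122 159/125 158/124 161/127 160/127 161/127 159/126 162/127 162/127 161/127 160/127 160/125 127/100  78/59  145/114 147/117
161 163/128 163/130 161/129 163/129 162/127 163/130 165/130 163/129 164/130 164/129 165/131 165/130 168/133 165/129 141/110  79/61  147/115 146/116
162 166/130 166/131 165/131 167/133 166/130 169/134 169/134 168/132 168/132 167/131 170/134 170/136 172/136 166/131 149/116  80/63  144/114 152/120
[234.0422 155.4792]
```

```bash
python3 - <<'E'
from tgt import *
d=grab("scene");p=proj(d,tipnow()[0]);print(p);x,y=np.round(p).astype(int)
c=cv2.resize(d["image"][y-30:y+30,x-40:x+40,::-1],None,fx=10,fy=10,interpolation=cv2.INTER_CUBIC)
q=tuple(int(a) for a in (p-[x,y]+[40.5,30.5])*10);cv2.drawMarker(c,q,(0,0,255),1,10)
up=np.array([.574,.02,.819]);ly=np.array([-np.sin(yaw),np.cos(yaw),0]);C=np.array([.668,.087,.162])
for a,b in((1,1),(1,-1),(-1,-1),(-1,1)):
    q=(proj(d,C+.02*(a*up+b*ly))-[x,y]+[40.5,30.5])*10;cv2.circle(c,tuple(int(k) for k in q),3,(255,0,255),-1)
cv2.imwrite("pics/ct.png",c)
E
```

```text
[289.8179 196.6253]
```

View pics/ct.png

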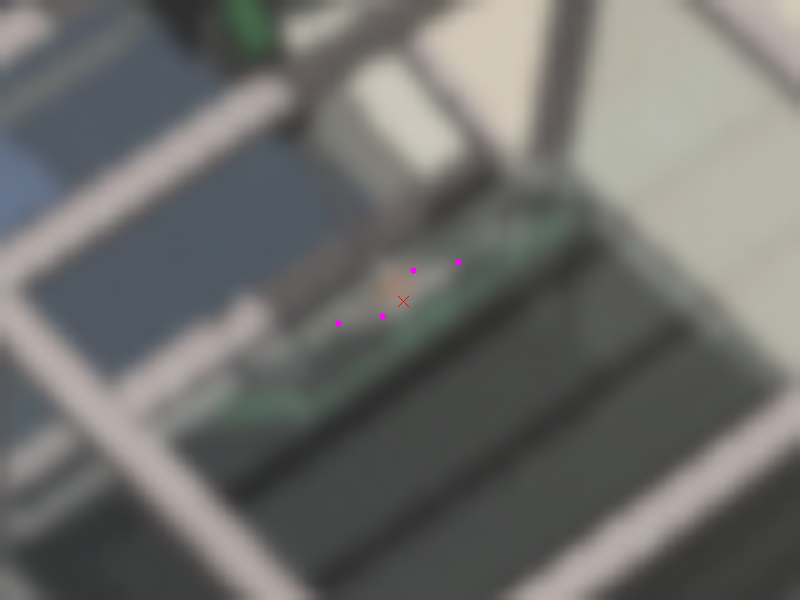

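The orange tip at (393,290) sits in the middle of the pale lid, which runs from about (345,315) to (455,265). I'll hold a bit longer, then retract along the axis.

```bash
python3 -m creep '[[[0,0,0],[0,0,0]],[[0,0,0],[0,0,0]],[[0,0,0],[0,0,0]],[[0,0,0],[0,0,0]],[[0,0,0],[0,0,0]],[[0,0,0],[0,0,0]],[[0,0,0],[0,0,0]],[[0,0,0],[0,0,0]]]'
python3 -m creep '[[[0,0,0],[0,0,0]],[[0,0,0],[0,0,0]],[[0,0,0],[0,0,0]],[[0,0,0],[0,0,0]],[[0,0,0],[0,0,0]],[[0,0,0],[0,0,0]]]'
python3 -c "from tgt import *;avg(4)"
python3 -m creep '[[[-5,0,-3.5],[0,0,0]],[[-14,0,-10],[0,0,0]],[[-20,0,-14],[0,0,0]],[[-20,0,-14],[0,0,0]],[[-20,0,-14],[0,0,0]],[[-15,0,-10],[0,0,0]],[[0,30,0],[0,0,0]],[[0,45,0],[0,0,0]]]'
python3 - <<'E'
from tgt import *
to(p0+[0,0,.22],R0); print(tipnow())
E
```

```text
t: 20.18
ee_pos: [0.5606, 0.0828, 0.4]
ee_rot: [[0.999, 0.041, -0.0], [0.041, -0.999, -0.0], [-0.0, 0.0, -1.0]]
wrist_force: [-2.1, 0.8, 0.1]
width: 0.0248
grip_force: 59.6
t: 20.92
ee_pos: [0.5606, 0.0828, 0.4]
ee_rot: [[0.999, 0.041, -0.0], [0.041, -0.999, -0.0], [-0.0, 0.0, -1.0]]
wrist_force: [-2.3, -0.1, 0.3]
width: 0.0253
grip_force: 59.6
axial 2.6267319732737047 +- 0.10416622478776771 F [-2.8109 -0.0644  0.5648] tip [0.6711 0.0871 0.1599] t 21.125
t: 22.12
ee_pos: [0.4692, 0.004, 0.4663]
ee_rot: [[0.999, 0.043, 0.002], [0.043, -0.999, -0.0], [0.002, 0.0, -1.0]]
wrist_force: [0.3, -0.7, -0.2]
width: 0.0245
grip_force: 59.6
shift mm tool-now [-140.8293  333.9485   67.9035] shift in target axes [-92.843  356.3611  17.4106] turn [-0.064   0.6067  0.2091] pos [0.4692 0.004  0.4663] F [ 0.2614 -0.6517 -0.2095] w 0.024496616543861448 g 59.590646624565125 t 22.125
(array([0.5801, 0.0086, 0.2265]), array([ 0.8194,  0.0345, -0.572 ]))
```

```bash
python3 -m creep '[[[-20,50,0],[0,0,0]],[[-23,55,5],[0,0,0]],[[-23,55,5],[0,0,0]],[[-23,55,5],[0,0,0]],[[0,20,0],[-0.016,0.152,0.052]],[[0,20,0],[-0.016,0.152,0.052]],[[0,20,0],[-0.016,0.152,0.052]],[[0,0,0],[-0.016,0.152,0.052]]]'
python3 -m creep '[[[0,0,0],[0,0,0]],[[0,0,0],[0,0,0]]]'|head -1
python3 - <<'E'
from tgt import *
to(p0+[0,0,.12],R0); print(tipnow())
E
```

```text
t: 23.12
ee_pos: [0.3884, -0.2754, 0.4518]
ee_rot: [[0.804, -0.176, 0.568], [-0.144, -0.984, -0.102], [0.577, -0.0, -0.817]]
wrist_force: [1.3, 0.6, -1.1]
width: 0.0254
grip_force: 59.7
t: 23.38
shift mm tool-now [-115.7151   68.7233  105.9672] shift in target axes [-115.9161   68.946   105.5427] turn [0.0006 0.003  0.0012] pos [ 0.3888 -0.2741  0.4514] F [-0.2364  0.0157 -1.3163] w 0.024951579356971513 g 59.63823080062866 t 23.375
(array([ 0.6133, -0.3129,  0.3175]), array([ 0.9851, -0.1714, -0.0031]))
```

```bash
python3 -m creep '[[[-29,17,26],[0,0.003,0.001]],[[-29,17,27],[0,0,0]],[[-29,17,27],[0,0,0]],[[-29,17.5,26],[0,0,0]],[[0,0,0],[0,0,0]],[[0,0,0],[0,0,0]],[[0,0,0],[0,0,0]]]'
python3 - <<'E'
from tgt import *
to(p0+[0,0,.05],R0); print(tipnow())
t=grab("top");s=grab("scene")
# where does the probe tip (orange) show, versus prediction
for d in(t,s):
    p=proj(d,tipnow()[0]);I=d["image"].astype(int);y,x=np.round(p).astype(int)[::-1]
    w=I[y-10:y+11,x-10:x+11];m=(w[...,0]-w[...,2]>35)&(w[...,0]-w[...,1]>25);v,u=np.nonzero(m);print(p,(u.mean()+x-10,v.mean()+y-10,m.sum()) if m.any() else None)
E
```

```text
t: 24.25
ee_pos: [0.3445, -0.3356, 0.2992]
ee_rot: [[0.804, -0.172, 0.569], [-0.14, -0.985, -0.099], [0.577, -0.0, -0.817]]
wrist_force: [-0.4, 0.0, -0.5]
width: 0.0251
grip_force: 59.6
shift mm tool-now [-42.0348   0.4125  57.1535] shift in target axes [-41.7424   0.5457  57.3268] turn [ 0.0016 -0.0047  0.0004] pos [ 0.3445 -0.3356  0.2992] F [-0.359   0.0249 -0.5138] w 0.025098053884947173 g 59.58503007888794 t 24.25
(array([ 0.5699, -0.375 ,  0.1671]), array([ 0.9849, -0.1726,  0.0047]))
[370.918  185.7098] (np.float64(371.7142857142857), np.float64(187.42857142857142), np.int64(7))
[175.4938 239.6173] (np.float64(174.85714285714286), np.float64(238.71428571428572), np.int64(7))
```

```bash
python3 -m creep '[[[-14,0.2,19],[0.0016,-0.0047,0]],[[-14,0.2,19],[0,0,0]],[[-14,0.2,19],[0,0,0]],[[-6,0,8],[0,0,0]],[[-6,0,8],[0,0,0]],[[0,0,0],[0,0,0]],[[0,0,0],[0,0,0]]]'
python3 - <<'E'
from tgt import *
to(p0,R0); print(tipnow())
E
```

```text
t: 25.22
ee_pos: [0.3415, -0.3358, 0.2076]
ee_rot: [[0.808, -0.172, 0.564], [-0.142, -0.985, -0.097], [0.572, -0.002, -0.82]]
wrist_force: [-0.0, -0.7, -1.3]
width: 0.0247
grip_force: 59.6
shift mm tool-now [-15.4499  -0.1691  24.9616] shift in target axes [-15.4692  -0.1743  24.9339] turn [ 0.      0.0011 -0.001 ] pos [ 0.3415 -0.3358  0.2076] F [-0.0152 -0.6706 -1.3182] w 0.02472449174833892 g 59.626609683036804 t 25.225
(array([ 0.5662, -0.3748,  0.0741]), array([ 0.9848, -0.1728, -0.0012]))
```

```bash
python3 -m creep '[[[-5,0,8],[0,0,0]],[[-5,0,8],[0,0,0]],[[-3,0,5],[0,0,0]],[[-1.5,-0.1,2.5],[0,0,0]],[[0,0,0],[0,0,0]],[[0,0,0],[0,0,0]]]'
python3 - <<'E'
from tgt import *
to(p0,R0)
avg(6)
E
```

```text
t: 25.98
ee_pos: [0.3427, -0.3358, 0.1795]
ee_rot: [[0.808, -0.172, 0.564], [-0.143, -0.985, -0.096], [0.572, -0.003, -0.82]]
wrist_force: [0.4, 0.7, -1.4]
width: 0.0249
grip_force: 59.6
shift mm tool-now [-0.4016 -0.0478  1.2431] shift in target axes [-0.4034 -0.0483  1.2419] turn [-0.0002  0.0018 -0.0016] pos [ 0.3427 -0.3358  0.1795] F [ 0.3921  0.6781 -1.4321] w 0.024893090017629443 g 59.625810384750366 t 25.975
axial -0.5353288013888046 +- 0.160856875261821 F [-0.0651 -0.0167 -1.0273] tip [ 0.5672 -0.3748  0.0457] t 26.275
```

```bash
python3 -m creep '[[[-0.5,0,1.1],[0,0,0]],[[0,0,0],[0,0,0]],[[0,0,0],[0,0,0]]]'
python3 -m creep '[[[0,0,0],[0,0,0]],[[0,0,0],[0,0,0]],[[0,0,0],[0,0,0]],[[0,0,0],[0,0,0]],[[0,0,0],[0,0,0]]]' 0
python3 -m creep '[[[6,0,-8],[0,0,0]],[[11,0,-16],[0,0,0]],[[20,0,-29],[0,0,0]],[[20,0,-29],[0,0,0]],[[20,0,-29],[0,0,0]],[[0,0,0],[0,0,0]],[[0,0,0],[0,0,0]]]'
python3 - <<'E'
from tgt import *
for nme in("top","scene"):
    d=grab(nme);P=cloud(d);X,Y,Z=np.moveaxis(P,-1,0)
    m=(X>.50)&(X<.60)&(Y>-.42)&(Y<-.33)&(Z>.03)&(Z<.07);q=P[m];print(nme," shaft",m.sum(),q.mean(0),np.polyfit(q[:,0],q[:,1],1),q[:,0].max())
    m=(X>.41)&(X<.50)&(Y>-.42)&(Y<-.29)&(Z>.035)&(Z<.075); q=P[m];print(" handle",m.sum(),np.median(q,0))
    m=(X>.40)&(X<.62)&(Y>-.1)&(Y<.23)&(Z>.08)&(Z<.2);q=P[m];print(" door edge",q[:,0].min(),q[q[:,0]<.48].mean(0))
E
```

```text
t: 26.65
ee_pos: [0.3428, -0.3358, 0.1784]
ee_rot: [[0.808, -0.172, 0.564], [-0.143, -0.985, -0.096], [0.572, -0.003, -0.82]]
wrist_force: [-3.9, 0.5, 6.0]
width: 0.025
grip_force: 60.6
t: 27.28
ee_pos: [0.3429, -0.3357, 0.1781]
ee_rot: [[0.808, -0.172, 0.563], [-0.143, -0.985, -0.096], [0.571, -0.003, -0.821]]
wrist_force: [0.0, 0.3, 0.3]
width: 0.0853
grip_force: 0.0
t: 28.15
ee_pos: [0.3424, -0.3358, 0.3129]
ee_rot: [[0.808, -0.172, 0.563], [-0.143, -0.985, -0.096], [0.572, -0.003, -0.821]]
wrist_force: [-1.0, 0.1, -1.0]
width: 0.0853
grip_force: 0.0
top  shaft 44 [ 0.5335 -0.3707  0.0494] [-0.1722 -0.2789] 0.5607651493729775
 handle 150 [ 0.4587 -0.3579  0.0563]
 door edge 0.4422179381780681 [0.4617 0.0639 0.1342]
scene  shaft 46 [ 0.5412 -0.37    0.0473] [-0.1728 -0.2765] 0.57161992244084
 handle 148 [ 0.4592 -0.3553  0.0547]
 door edge 0.44612326864205254 [0.4649 0.0625 0.1334]
```

```bash
python3 - <<'E'
from tgt import *
to([.3405,-.20,.30],down(2.4,40))
E
```

```text
shift mm tool-now [ -27.9043 -133.3534   -3.8914] shift in target axes [  -4.7989 -135.7006   11.8008] turn [ 0.1271  0.0904 -0.1736] pos [ 0.3423 -0.3357  0.3121] F [-0.1277  0.387  -0.8859] w 0.08543299981094811 g 0.0 t 28.25
```

```bash
python3 -m creep '[[[-7,-30,-1],[0.042,0.03,-0.058]],[[-7,-34,-1],[0.042,0.03,-0.058]],[[-7,-34,-1],[0.042,0.03,-0.058]],[[-4,-34,0],[0,0,0]],[[0,0,0],[0,0,0]],[[0,0,0],[0,0,0]]]' 1
python3 - <<'E'
from tgt import *
to([.3405,-.20,.229],down(2.4,40))
to([.3405,-.056,.229],down(2.4,40))
E
```

```text
t: 29.0
ee_pos: [0.3295, -0.2034, 0.3003]
ee_rot: [[0.765, 0.042, 0.642], [0.033, -0.999, 0.025], [0.643, 0.003, -0.766]]
wrist_force: [0.1, -0.8, 0.6]
width: 0.0001
grip_force: 0.0
shift mm tool-now [-37.3261  -3.0823  61.7686] shift in target axes [-37.3291  -2.8977  61.7757] turn [ 0.0021 -0.      0.0014] pos [ 0.3295 -0.2034  0.3003] F [ 0.106  -0.8046  0.6397] w 6.457273434196669e-05 g 0.0 t 29.0
shift mm tool-now [ -32.5069 -146.9574   65.3358] shift in target axes [ -32.7098 -146.7714   65.6518] turn [ 0.0021 -0.      0.0014] pos [ 0.3295 -0.2034  0.3003] F [ 0.106  -0.8046  0.6397] w 6.457273434196669e-05 g 0.0 t 29.0
```

```bash
python3 -m creep '[[[-12,0,20],[0,0,0]],[[-12,-1,20],[0,0,0]],[[-13,-2,21],[0,0,0]],[[0,0,0],[0,0,0]],[[0,0,0],[0,0,0]]]'
python3 - <<'E'
from tgt import *
to([.3405,-.056,.229],down(2.4,40))
E
```

```text
t: 29.62
ee_pos: [0.3402, -0.2003, 0.2305]
ee_rot: [[0.765, 0.041, 0.643], [0.033, -0.999, 0.024], [0.643, 0.003, -0.765]]
wrist_force: [-0.5, -0.6, 0.5]
width: 0.0
grip_force: 0.0
shift mm tool-now [   4.0808 -144.201     4.8054] shift in target axes [   3.9219 -144.1922    5.1884] turn [ 0.0027 -0.0009  0.0011] pos [ 0.3402 -0.2003  0.2305] F [-0.5319 -0.5834  0.467 ] w 2.1198737973615708e-05 g 0.0 t 29.625
```

```bash
python3 -m creep '[[[0.8,-24,0.8],[0,0,0]],[[0.8,-30,0.8],[0,0,0]],[[0.8,-30,0.8],[0,0,0]],[[0.8,-30,0.8],[0,0,0]],[[0.8,-30,0.8],[0,0,0]],[[0,0,0],[0,0,0]],[[0,0,0],[0,0,0]]]'
python3 -m creep '[[[6,0,0],[0,0,0]],[[6,0,0],[0,0,0]],[[6,0,-2],[0,0,0]],[[8,0,-3],[0,0,0]],[[10,0,-4],[0,0,0]],[[10,0,-4],[0,0,0]],[[0,0,0],[0,0,0]]]'
python3 - <<'E'
from tgt import *
for n_ in("top","scene"):
    d=grab(n_);P=cloud(d);X,Y,Z=np.moveaxis(P,-1,0)
    m=(X>.40)&(X<.60)&(Y>.02)&(Y<.18)&(Z>.13)&(Z<.30);q=P[m];print(n_,m.sum(),q[q[:,0]<q[:,0].min()+.012].mean(0))
E
```

```text
t: 30.5
ee_pos: [0.3402, -0.056, 0.23]
ee_rot: [[0.763, 0.042, 0.645], [0.034, -0.999, 0.025], [0.645, 0.003, -0.764]]
wrist_force: [-0.2, -0.1, 0.0]
width: -0.0001
grip_force: 0.0
t: 31.38
ee_pos: [0.3662, -0.0547, 0.2693]
ee_rot: [[0.765, 0.041, 0.643], [0.033, -0.999, 0.023], [0.643, 0.003, -0.766]]
wrist_force: [-2.7, -0.3, 0.4]
width: -0.0004
grip_force: 1.2
top 1172 [0.4613 0.1053 0.1729]
scene 723 [0.467  0.1089 0.1725]
```

```bash
python3 -m creep '[[[12,0,-3],[0,0,0]],[[12,0,-3],[0,0,0]],[[13,0,-3],[0,0,0]],[[13,0,-3],[0,0,0]],[[13,0,-3],[0,0,0]],[[0,0,0],[0,0,0]]]'
python3 -m creep '[[[13,0,3],[0,0,0]],[[13,0,3],[0,0,0]],[[13,0,3],[0,0,0]],[[0,0,0],[0,0,0]]]'
cat > door.py <<'E'
from tgt import *
for n_ in("top","scene"):
    d=grab(n_);P=cloud(d);X,Y,Z=np.moveaxis(P,-1,0)
    m=(X>.40)&(X<.60)&(Y>-.02)&(Y<.20)&(Z>.13)&(Z<.30);q=P[m];print(n_,m.sum(),q[q[:,0]<q[:,0].min()+.012].mean(0))
    m=(X>.45)&(X<.605)&(Y>.13)&(Y<.20)&(Z>.20)&(Z<.275);q=P[m];print(" beyond handle",m.sum(),q.mean(0) if m.any() else 0,q.max(0) if m.any() else 0)
s=sensors.sense();print("tip",s["ee_pos"]+.1734*s["ee_rot"][:,2],s["wrist_force"])
E
python3 door.py
```

```text
t: 32.22
ee_pos: [0.4057, -0.0528, 0.3213]
ee_rot: [[0.764, 0.042, 0.644], [0.034, -0.999, 0.025], [0.645, 0.003, -0.764]]
wrist_force: [-1.9, -2.4, -0.3]
width: -0.0
grip_force: 0.5
t: 32.72
ee_pos: [0.441, -0.0511, 0.3388]
ee_rot: [[0.765, 0.042, 0.643], [0.034, -0.999, 0.025], [0.644, 0.003, -0.765]]
wrist_force: [-1.7, -1.4, 0.0]
width: 0.0001
grip_force: 0.3
top 1158 [ 0.476  -0.0066  0.2855]
 beyond handle 159 [0.5476 0.1645 0.2362] [0.5643 0.1995 0.2544]
scene 1225 [ 0.4903 -0.01    0.2876]
 beyond handle 181 [0.5541 0.1644 0.2282] [0.5701 0.1998 0.2561]
tip [ 0.5516 -0.0468  0.2057] [-0.4996 -0.304  -0.5423]
```

```bash
python3 -m creep '[[[8,0,5],[0,0,0]],[[8,0,6],[0,0,0]],[[8,0,6],[0,0,0]],[[6,0,5],[0,0,0]],[[0,0,0],[0,0,0]]]'
python3 door.py
```

```text
t: 33.45
ee_pos: [0.4776, -0.0496, 0.3411]
ee_rot: [[0.765, 0.042, 0.642], [0.034, -0.999, 0.025], [0.643, 0.002, -0.766]]
wrist_force: [0.2, 0.6, 0.3]
width: -0.0
grip_force: 0.0
top 587 [ 0.516  -0.0004  0.2823]
 beyond handle 70 [0.5847 0.1666 0.2603] [0.5882 0.2    0.2688]
scene 472 [ 0.5257 -0.0073  0.2891]
 beyond handle 91 [0.5928 0.1636 0.2462] [0.6049 0.1998 0.2685]
tip [ 0.5886 -0.0452  0.2083] [0.2498 0.211  1.3506]
```

```bash
python3 -m creep '[[[3,0,2.5],[0,0,0]],[[3,0,2.5],[0,0,0]],[[0,0,0],[0,0,0]]]'|sed -n '2p;4p'
python3 -m creep '[[[2.3,0,2],[0,0,0]],[[0,0,0],[0,0,0]]]'|sed -n '2p;4p'
python3 -m creep '[[[2.3,0,2],[0,0,0]],[[0,0,0],[0,0,0]]]'|sed -n '2p;4p'
python3 -m creep '[[[1.5,0,1.3],[0,0,0]],[[0,0,0],[0,0,0]]]'|sed -n '2p;4p'
```

```text
ee_pos: [0.4859, -0.0493, 0.3416]
wrist_force: [0.1, 0.7, 0.5]
ee_pos: [0.4888, -0.0491, 0.3415]
wrist_force: [0.5, -0.5, 0.2]
ee_pos: [0.4919, -0.049, 0.3415]
wrist_force: [1.2, -0.3, 0.5]
ee_pos: [0.4933, -0.0489, 0.3413]
wrist_force: [-3.9, -0.7, 2.5]
```

```bash
python3 -m creep '[[[1.5,0,1.3],[0,0,0]],[[0,0,0],[0,0,0]]]'|sed -n '2p;4p'
python3 -m creep '[[[1.5,0,1.3],[0,0,0]],[[0,0,0],[0,0,0]]]'|sed -n '2p;4p'
python3 door.py
```

```text
ee_pos: [0.4937, -0.0488, 0.3411]
wrist_force: [-19.8, -2.4, 13.6]
ee_pos: [0.4941, -0.0488, 0.341]
wrist_force: [-35.8, -3.0, 24.9]
top 323 [0.532  0.0002 0.2797]
 beyond handle 94 [0.6015 0.1675 0.2427] [0.6043 0.1997 0.2701]
scene 203 [ 0.5447 -0.0061  0.2839]
 beyond handle 4 [0.603  0.1523 0.2611] [0.6038 0.1748 0.2631]
tip [ 0.6053 -0.0446  0.208 ] [-36.3     -3.6917  27.0416]
```

```bash
python3 -m creep '[[[-4,0,-3.3],[0,0,0]],[[-10,0,-8],[0,0,0]],[[-25,0,-21],[0,0,0]],[[-30,0,-25],[0,0,0]],[[0,40,-20],[0,0,0]],[[0,40,-20],[0,0,0]],[[0,40,-20],[0,0,0]],[[0,0,0],[0,0,0]]]'
python3 - <<'E'
from tgt import *
for n_ in("top","scene"):
    d=grab(n_);P=cloud(d);X,Y,Z=np.moveaxis(P,-1,0);I=d["image"].astype(int)
    m=(X>.53)&(X<.575)&(Y>.015)&(Y<.11)&(Z>.2)&(Z<.27); q=P[m]; print(n_,"bar",m.sum(),np.median(q,0),np.polyfit(q[:,1],q[:,0],1))
    m=(X>.50)&(X<.60)&(Y>-.42)&(Y<-.33)&(Z>.03)&(Z<.07);q=P[m];print(" shaft",m.sum(),q.mean(0),np.polyfit(q[:,0],q[:,1],1))
    m=(X>.36)&(X<.50)&(Y>-.42)&(Y<-.29)&(Z>.035)&(Z<.075); q=P[m];print(" handle",m.sum(),q.mean(0))
print(sensors.sense()["wrist_force"],sensors.sense()["qvel"])
E
```

```text
t: 36.28
ee_pos: [0.3768, -0.1703, 0.3863]
ee_rot: [[0.761, 0.037, 0.648], [0.031, -0.999, 0.02], [0.648, 0.005, -0.762]]
wrist_force: [0.2, 0.3, -1.1]
width: -0.0
grip_force: 0.0
top bar 94 [0.5594 0.0603 0.2456] [-0.0449  0.563 ]
 shaft 44 [ 0.5335 -0.3708  0.0489] [-0.1714 -0.2794]
 handle 287 [ 0.4292 -0.3517  0.055 ]
scene bar 59 [0.5659 0.0628 0.245 ] [-0.0404  0.5677]
 shaft 45 [ 0.5419 -0.3701  0.0471] [-0.1774 -0.274 ]
 handle 216 [ 0.4362 -0.3517  0.0537]
[0.0829 0.0979 0.4267] [2.0078 0.4381 0.9829 0.1247 0.0405 0.0195]
```

```bash
python3 -m creep '[[[0,0,0],[0,0,0]],[[0,0,0],[0,0,0]],[[0,0,0],[0,0,0]],[[0,0,0],[0,0,0]]]'|head -1; python3 -c "
from station import job
print(job.finish_job())"
```

```text
t: 36.88
the job is handed in; nothing more can be done
None
```

I handed the job in at about 37 s. The probe tip was held on the middle of the lid at about 3 N for more than 3 s. The probe is back in its rest nose-first as before, the door is pushed to its stop, and I saw no contact with the board or the other things; the hand-in gave no verdict.

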